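# Sort tagged fuse carriers into pass and reject nests

### The arm

A 7-joint arm with a two-finger parallel gripper is mounted at the origin on the work surface. World frame = base frame: x ahead of the robot, y to its left, z up, the work surface at z = 0. Lengths are in m, angles in rad, forces in N, time in s.
With the tool pointing down it reaches from about 0.4 to 0.875 m from the base axis. Payload 6.5 kg.
Tool frame: the origin (TCP) lies at the centre of the arm's flange, where the gripper is bolted on; the fingertips stand 173 mm ahead of it and the grasp point (between the pads) lies 155 mm ahead of it; z points along the fingers, y is the line along which they close (so a half turn about z gives the same grasp; the last joint's range is limited). The gripper opens to 85 mm and grips with 20 to 120 N. Pads are 22 mm wide; open, the fingers measure 114 mm over their backs; the gripper's body (76 mm by 85 mm) begins 54 mm behind the grasp point. The pads swing forward as they close: fully open they stand 13 mm farther back than shut.
Start: joints at [1.198, 0.536, -0.004, 1.538, 0.003, 1.067, -0.071], TCP at [0.196, -0.62, 0.405] pointing down, gripper open.
Joint ranges: [-2.7, 2.7], [-0.37, 2.16], [-1.27, 1.26], [0.24, 2.4], [-1.31, 4.45], [0.19, 1.91], [-2.76, 2.76]. Speed limits (rad/s): [2.39, 2.39, 3.14, 3.14, 3.14, 3.14, 3.14].

### API

Orientations are given as [roll, pitch, yaw] about the fixed x, y, z axes, in that order (R = Rz(yaw) Ry(pitch) Rx(roll)).
In Python, from rig import * gives the robot as it stands.
- The arm moves only by the tool servo_tool, never from a script. Its argument "motion" is a list of rows, each a list of 4 numbers: the shift along the tool's x, y, z in m, then the turn about the tool's z in rad. In form: [[x, y, z, yaw], ...]. A call has 1 to 12 rows; each row shifts and turns the commanded pose from where the row before left it, along the tool's axes as they then stand; what a row does not reach is not made up. A row lasts 1/12 s, in which the tool goes at most 41.7 mm and 7.16 degrees, less where a joint would pass 70% of its speed; a pose out of reach is approached as far as the arm can. A call is refused whole if a number of a shift passes 0.0417 or a number of a turn 0.125, either way. A call with a gripper value outside its range is refused whole. "jaw" is the opening, from 0 (shut) to 1 (fully open), set as the call begins (left out, the last holds). The fingers move at their own pace and stop on an object; "grip_force" is the grip in N (left out, the last holds). Time passes only in rows, so rows that do not move let the fingers close. It gives the time, the measured TCP pose, the force, the opening and the grip force at its end, in the units of the state.
- read_state(): the state, without advancing time (a new reading comes with each control period).
- get_image(name): name is "scene" or "top" or "wrist"; returns the picture (384x512x3 uint8, red, green, blue); there is no depth.
- camera_info(name): a dict with "mtx" (3x3 intrinsics, pixels), "dist" ([k1, k2, p1, p2, k3] as OpenCV has them; the pictures are not rectified), "cam_to_world" (4x4, takes a point from camera to world coordinates); the wrist camera has in their place "tool_from_camera" (4x4, takes a point from camera to tool coordinates, whose origin is the TCP and whose axes are the flange's). Camera axes: x right, y up, looking along -z (the intrinsics and any distortion apply to the point x, -y, -z); pixel columns grow to the right and rows downward; lengths in m; the calibration is good to about 2 mm. A picture is of the moment at which its call begins: read the wrist's pose just before it. camera_info takes no time and is no camera call.
- sign_off(): hands the job in; it is judged then, once.
Trained networks look in the newest picture that a camera, given by its name, has taken for a name from the list of things; names that differ only in an ending like _2 or _b are one class to them, and where a whole thing is asked for, a point or a joint stands for the part that bears it (a point fixed in the world has none). Each returns a list of dicts, best first, with "conf" (0 to 1); they miss things now and then, are a little off and sometimes report something else, mostly with a low value. They report only what shows in the picture. A call takes as long as a camera call. They do not tell look-alikes from the thing itself.
- spot_in(camera, thing): "extent" ([left, top, width, height] in pixels, round what is visible of it).
- spot_point(camera, thing): "location" ([column, row] in pixels: a listed point, or the origin of a listed thing).
The state is a dict: "clock": time; "q": joint angles; "joint_velocities": joint speeds; "tau": joint torques, N m; "tcp_pos": TCP position; "tcp_rot": TCP orientation; "ft_force": force on the tool from outside, world axes, zero at the start; "ft_torque": the same for the moment, N m; "finger_gap": finger opening in m; "finger_force": force on a finger pad.
Only numpy, scipy, OpenCV 4.12 (cv2) and the standard library are available. Lean on these libraries where they do the work, as an engineer would, in place of code of your own. Each camera call takes 0.05 s, during which the arm holds its last target. There are 200 camera calls.

### The job

Two ceramic fuse carriers have been tested and tagged: put the green-tagged one (pass) in the nest of the green tier and the yellow-tagged one (reject) in the nest of the yellow tier, each lying flush on the sloping floor with its grip fin up, then let go. They are brittle, so set them down at the slope's angle without dropping them or letting them topple, and leave everything else on the ledge where it is.

Things in the scene. Friction and masses are not known exactly. Their poses are not given: they have to be found in the camera images.
- green_carrier: White ceramic fuse carrier, green tag on the top and end face at its +y end and on the fin's top. Block 44 (own x) x 100 (own y) x 28 mm high; central grip fin 18 (x) x 44 (y) mm, from 28 to 64 mm high. 0.34 kg. Origin: centre of the underside, z up through the fin. Starts upright, flat on the ledge (z = 0). The other carrier differs only in its tag.
- yellow_carrier: White ceramic fuse carrier, yellow tag on the top and end face at its +y end and on the fin's top. Block 44 (own x) x 100 (own y) x 28 mm high; central grip fin 18 (x) x 44 (y) mm, from 28 to 64 mm high. 0.34 kg. Origin: centre of the underside, z up through the fin. Starts upright, flat on the ledge (z = 0). The other carrier differs only in its tag.
- green_tier: Green tier, 104 x 150 mm, fixed on a stand, sloping 30 degrees down towards the robot. Its nest is a pocket 56 (own x) x 112 (own y) mm inside rails 14 mm high; outer lip as high. Origin: centre of the nest floor, 75 mm above the ledge; z is the floor's normal, x up the slope, y level. A carrier's long side goes along y, either way round, 6 mm free on each side.
- yellow_tier: Yellow tier, 104 x 150 mm, fixed on a stand, sloping 30 degrees down towards the robot. Its nest is a pocket 56 (own x) x 112 (own y) mm inside rails 14 mm high; outer lip as high. Origin: centre of the nest floor, 75 mm above the ledge; z is the floor's normal, x up the slope, y level. A carrier's long side goes along y, either way round, 6 mm free on each side.
- padlock: Bystander: steel padlock lying flat, 88 (x) x 55 x 24 mm; origin under its middle.
- torch: Bystander: black torch with a sliding switch, lying along its x, 160 x 40 x 40 mm; origin under its middle.
- mallet: Bystander: wooden mallet; head 55 x 90 x 55 mm, handle 150 mm towards its -x; origin under the head.
- grey_tier: Bystander: empty grey plastic tier lying flat on the ledge, 104 x 150 x 20 mm; origin under its middle.
- screwdriver: Bystander: screwdriver lying along its x.
- jar: Bystander: closed jar, 70 mm across, 90 mm high; origin under its middle.
- bush: Bystander: brass conduit bush, a ring 80 mm across and 22 mm high; origin under its middle.
Mind the look-alikes: they are no part of the job. Of the things shaped like the part that bears green_tier, the green one is meant. What is shaped like the yellow_carrier but brown is not meant.

How it is judged:
At the end, for the whole second after the job is handed in: Each carrier lies in the nest of its tag's colour, fin up: its origin within 10 mm of the nest's centre along each direction of the floor and within 4 mm of the floor, its underside within 5 degrees of the slope, at rest, and touched by no finger (x of green_carrier in the frame of green_tier between -0.01 and 0.01 m and y of green_carrier in the frame of green_tier between -0.01 and 0.01 m and z of green_carrier in the frame of green_tier between -0.004 and 0.004 m and angle between the z axis of green_carrier and the z axis of green_tier, either way round below 0.09 rad and linear speed of each of green_carrier, yellow_carrier below 0.02 m/s and angular speed of each of green_carrier, yellow_carrier below 0.2 rad/s and contact force between each of green_carrier, yellow_carrier and the fingers below 0.1 N and x of yellow_carrier in the frame of yellow_tier between -0.01 and 0.01 m and y of yellow_carrier in the frame of yellow_tier between -0.01 and 0.01 m and z of yellow_carrier in the frame of yellow_tier between -0.004 and 0.004 m and angle between the z axis of yellow_carrier and the z axis of yellow_tier, either way round below 0.09 rad).
It fails at once if the green-tagged carrier was dropped or let topple (over 0.4 m/s or 6 rad/s with no finger on it) (contact force between green_carrier and the fingers below 0.05 N and (linear speed of green_carrier above 0.4 m/s or angular speed of green_carrier above 6 rad/s)).
It fails at once if the yellow-tagged carrier was dropped or let topple (over 0.4 m/s or 6 rad/s with no finger on it) (contact force between yellow_carrier and the fingers below 0.05 N and (linear speed of yellow_carrier above 0.4 m/s or angular speed of yellow_carrier above 6 rad/s)).
It fails at once if another thing on the ledge (padlock, torch, mallet, grey tier, screwdriver, jar, bush) was moved by more than 30 mm (distance of any of padlock, torch, mallet, grey_tier, screwdriver, jar, bush from where it was at the start of the episode above 0.03 m).
It also fails if it takes over 53 s, if anything falls off the work surface, if the arm or the gripper's body presses on something with over 40 N, if the wrist force passes 120 N, or if a joint passes its speed limit or range.

## Working session

There is one attempt and no reset: what is moved stays moved. The work goes in short steps, Python scripts to look and compute and a tool call to move; the robot and the scene stay as the last step left them, time stands still between calls to the robot, and variables do not carry over. Pictures are saved under pics/ and viewed, at most 10 in all, crops included, and the job is handed in when it is done.

Besides the shell and the picture viewer there is one more tool, called after ">>>" as name(argument=value, ...), one argument or row to a line, values as JSON. servo_tool: Moves the arm, as the interface text tells. Its arguments: {"type":"object","properties":{"motion":{"type":"array","items":{"type":"array","items":{"type":"number"}}},"jaw":{"type":"number"},"grip_force":{"type":"number"}},"required":["motion"]}

```bash
mkdir -p pics; ls; python3 - <<'E'
from rig import *
import cv2,numpy as np
print(read_state())
for n in("scene","top"):
    im=get_image(n); cv2.imwrite(f"pics/{n}0.png",im[:,:,::-1])
    ci=camera_info(n); print(n,{k:np.round(v,3).tolist() for k,v in ci.items()})
    for t in("green_carrier","yellow_carrier","green_tier","yellow_tier"):
        print(t,[(np.round(d["location"]).tolist(),round(d["conf"],2)) for d in spot_point(n,t)])
print(camera_info("wrist"))
E
```

```text
pics
{'clock': 0.0, 'q': array([ 1.19778993,  0.53719122, -0.00446246,  1.53885317,  0.00259745,
        1.06726322, -0.07123691]), 'joint_velocities': array([-0.00041527, -0.00267203, -0.00024937, -0.00161444,  0.00033653,
       -0.00133477, -0.00036801]), 'tau': array([ 6.29769329e-04, -5.83409429e+01,  1.04926866e+00, -2.59103322e+01,
        1.23344097e-02,  9.55750351e-03, -2.46800835e-05]), 'tcp_pos': array([ 0.19623094, -0.61933841,  0.40380414]), 'tcp_rot': array([-3.13988711e+00,  1.11053901e-04,  3.06860728e-01]), 'ft_force': array([ 0.82825114, -0.13523986, -0.41619343]), 'ft_torque': array([-0.03919226, -0.01196003, -0.03847045]), 'finger_force': 0.0, 'finger_gap': 0.08551256784669567}
scene {'mtx': [[371.141, 0.0, 255.078], [0.0, 371.141, 196.402], [0.0, 0.0, 1.0]], 'dist': [-0.012, 0.0, 0.0, 0.0, 0.0], 'cam_to_world': [[-0.675, -0.625, 0.391, 0.936], [0.738, -0.57, 0.362, 0.419], [-0.003, 0.533, 0.846, 1.115], [0.0, 0.0, 0.0, 1.0]]}
green_carrier [([301.0, 238.0], 0.89), ([350.0, 305.0], 0.38), ([309.0, 336.0], 0.36)]
yellow_carrier [([234.0, 188.0], 0.96), ([189.0, 13
[... 563 characters left out ...]
, 0.79), ([366.0, 203.0], 0.71)]
yellow_tier [([310.0, 136.0], 0.66), ([304.0, 194.0], 0.43)]
{'mtx': array([[278.90290678,   0.        , 254.60853446],
       [  0.        , 278.90290678, 190.72099099],
       [  0.        ,   0.        ,   1.        ]]), 'dist': array([-0.05288425,  0.        ,  0.        ,  0.        ,  0.        ]), 'tool_from_camera': array([[-4.61575419e-04,  9.48516875e-01,  3.16726261e-01,
         8.17911319e-02],
       [ 9.99999892e-01,  4.57592765e-04,  8.69549315e-05,
         4.48491456e-04],
       [-6.24534256e-05,  3.16726267e-01, -9.48516983e-01,
         2.97451947e-02],
       [ 0.00000000e+00,  0.00000000e+00,  0.00000000e+00,
         1.00000000e+00]])}
```

View pics/top0.png

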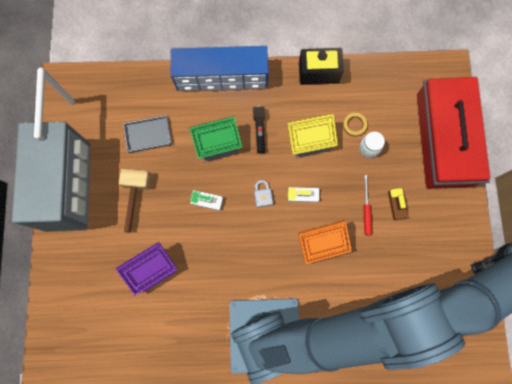

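View pics/scene0.png

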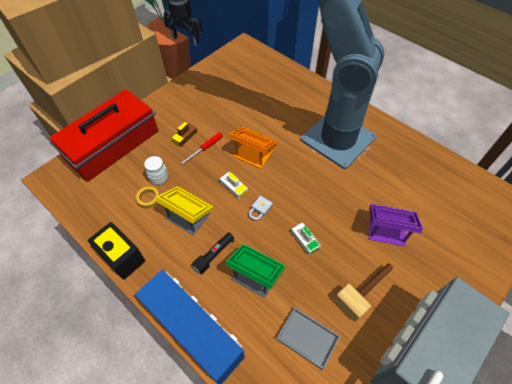

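Top view: green carrier is at (207,201), yellow carrier (304,194), green tier (216,137) and yellow tier (313,134). The look-alikes are the brown carrier (398,204) and the orange and purple tiers. The tool only stays vertical, so I'll grip the fin ends along own y and let the carrier pivot between the pads onto the slope. First I'll fit silhouettes.

```bash
cat > h.py <<'E'
from rig import *
import cv2,numpy as np
from scipy.optimize import minimize
from scipy.spatial.transform import Rotation as R
def cam(n):
    ci=camera_info(n)
    if n=="wrist":
        s=read_state();T=np.eye(4);T[:3,:3]=R.from_euler("xyz",s["tcp_rot"]).as_matrix();T[:3,3]=s["tcp_pos"]
        C=T@ci["tool_from_camera"]
    else: C=ci["cam_to_world"]
    return ci["mtx"],ci["dist"],C
def proj(c,P):
    K,d,C=c; p=(np.asarray(P)-C[:3,3])@C[:3,:3]*[1,-1,-1]
    return cv2.projectPoints(p.reshape(-1,1,3),np.zeros(3),np.zeros(3),K,d)[0][:,0]
def unproj(c,uv,z):
    K,d,C=c; u=cv2.undistortPoints(np.array([[uv]],float),K,d)[0,0]
    r=C[:3,:3]@[u[0],-u[1],-1]; return C[:3,3]+r*(z-C[2,3])/r[2]
def box(x,y,z0,z1): return np.array([[a,b,c] for a in(-x,x) for b in(-y,y) for c in(z0,z1)])
CAR=[box(.022,.05,0,.028),box(.009,.022,.028,.064)]
TIER=[box(.052,.075,-.005,.014)]
def world(kind,p):
    if kind=="tier": M=R.from_euler("ZY",[p[2],-np.pi/6]).as_matrix(); return [b@M.T+[p[0],p[1],.075] for b in TIER]
    M=R.from_euler("Z",p[2]).as_matrix(); return [b@M.T+[p[0],p[1],0] for b in CAR]
S=4
def model(c,kind,p,shape):
    m=np.zeros((shape[0]*S,shape[1]*S),np.uint8)
    for b in world(kind,p):
        h=cv2.convexHull(((proj(c,b)+.5)*S).astype(np.float32)); cv2.fillConvexPoly(m,np.round(h*16).astype(np.int32),1,shift=4)
    return m
def mask(im,col):
    H,s,v=cv2.split(cv2.cvtColor(im,cv2.COLOR_RGB2HSV)); H=H.astype(int)
    g=(H>45)&(H<85)&(s>90); y=(H>22)&(H<36)&(s>90)
    if col=="white_g": return ((s<45)&(v>140))|g
    if col=="white_y": return ((s<45)&(v>140))|y
    return g if col=="g" else y
def fit(views,kind,col,p0):
    D=[]
    for c,im in views:
        q=proj(c,[p0[:2]+[.04]])[0]; m=mask(im,col).astype(np.uint8)
        n,l,st,ce=cv2.connectedComponentsWithStats(cv2.morphologyEx(m,cv2.MORPH_CLOSE,np.ones((3,3))))
        k=1+np.argmin([np.hypot(*(ce[i]-q))+(1e3 if st[i,4]<60 else 0) for i in range(1,n)])
        w=(l==k).astype(np.uint8); cs=cv2.findContours(w,0,2)[0]; cv2.drawContours(w,cs,-1,1,-1)
        D.append((c,cv2.resize(w*255,None,fx=S,fy=S,interpolation=cv2.INTER_LINEAR)>127))
    def f(p):
        t=0
        for c,w in D:
            m=model(c,kind,p,(384,512))>0; t+=1-(m&w).sum()/(m|w).sum()
        return t/len(D)
    best=None
    for y in p0[2]:
        x0=np.array([p0[0],p0[1],y]); r=minimize(f,x0,method="Nelder-Mead",options=dict(initial_simplex=[x0,x0+[.02,0,0],x0+[0,.02,0],x0+[0,0,.3]],xatol=1e-4,fatol=1e-4))
        if best is None or r.fun<best.fun: best=r
    return best.x,best.fun
E
cat > m.py <<'E'
from h import *
V=[(cam(n),cv2.imread(f"pics/{n}0.png")[:,:,::-1].copy()) for n in("top","scene")]
for k,kind,col,uv,ys in (("gc","car","white_g",(207,201),(-1.8,-1.2,-.6,1.2)),("yc","car","white_y",(304,194),(-1.5,-1,-2)),("gt","tier","g",(215,138),(-.3,0,.3)),("yt","tier","y",(312,135),(-.3,0,.3))):
    p=unproj(V[0][0],uv,.03 if kind=="car" else .08)
    for vs in (V,V[:1],V[1:]):
        x,e=fit(vs,kind,col,[p[0],p[1],ys]); print(k,np.round(x,4),round(e,3))
E
python3 m.py
```

```text
gc [ 0.4368  0.1756 -0.2709] 0.169
gc [ 0.4368  0.1749 -0.2555] 0.11
gc [ 0.4329  0.1757 -0.3758] 0.213
yc [ 0.4433 -0.1443 -3.1901] 0.162
yc [ 0.4447 -0.145  -0.0362] 0.107
yc [ 0.4402 -0.145  -3.288 ] 0.186
gt [0.6344 0.1365 0.2316] 0.036
gt [0.6334 0.1362 0.2323] 0.03
gt [0.6352 0.137  0.227 ] 0.032
yt [ 0.6346 -0.1785  0.1719] 0.057
yt [ 0.6338 -0.1795  0.1753] 0.033
yt [ 0.6353 -0.1777  0.1704] 0.069
```

>>> servo_tool(
  motion=[
    [0.027,-0.027,0,0],
    [0.027,-0.027,0,0],
    [0.027,-0.027,0,0],
    [0.027,-0.027,0,0],
    [0.027,-0.027,0,0],
    [0.027,-0.027,0,0],
    [0.027,-0.027,0,0],
    [0.027,-0.027,0,0],
    [0.027,-0.027,0,0],
    [0.027,-0.027,0,0],
    [0.027,-0.027,0,0],
    [0.027,-0.027,0,0],
  ],
  jaw=1,
  grip_force=20,
)

```text
clock: 1.5
tcp_pos: [0.4078, -0.2112, 0.4051]
tcp_rot: [3.141, -0.0, 0.307]
ft_force: [0.7, 0.0, 0.4]
finger_gap: 0.0854
finger_force: 0.0
```

>>> servo_tool(
  motion=[
    [0.027,-0.027,0,0],
    [0.027,-0.027,0,0],
    [0,0,0.02,0.115],
    [0,0,0.02,0.115],
    [0,0,0.02,0.115],
    [0,0,0,0],
    [0,0,0,0],
  ],
)

```text
clock: 2.08
tcp_pos: [0.4423, -0.145, 0.3444]
tcp_rot: [-3.141, 0.002, -0.035]
ft_force: [0.3, -0.7, 1.1]
finger_gap: 0.085
finger_force: 0.0
```

```bash
cat > w.py <<'E'
import sys
from h import *
# usage: w.py name kind col x y yaw
n,kind,col=sys.argv[1:4]; x,y,a=map(float,sys.argv[4:7])
c=cam("wrist"); im=get_image("wrist"); cv2.imwrite(f"pics/{n}.png",im[:,:,::-1])
s=read_state(); print(np.round(s["tcp_pos"],4),np.round(s["tcp_rot"],4),s["clock"],s["finger_gap"])
p,e=fit([(c,im)],kind,col,[x,y,[a-.1,a+.1]]); print(np.round(p,4),round(e,3))
v=im[:,:,::-1].copy()
for b in world(kind,p): cv2.polylines(v,[np.round(cv2.convexHull(proj(c,b).astype(np.float32))).astype(int)],True,(255,0,255),1)
cv2.imwrite(f"pics/{n}_o.png",v)
E
python3 w.py yc1 car white_y .4447 -.145 -.036
```

```text
[ 0.4427 -0.1452  0.3453] [ 3.1415e+00 -3.0000e-04 -3.4600e-02] 2.1333 0.08573108059850956
[ 0.4426 -0.143  -0.0534] 0.126
```

View pics/yc1_o.png

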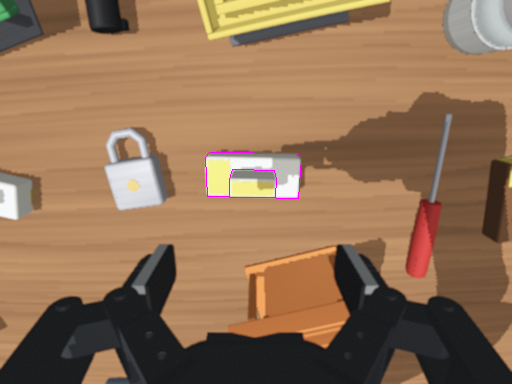

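Fit matches the yellow carrier exactly (block at 206–300, 153–198 px). Descend and grip.

>>> servo_tool(
  motion=[
    [0,-0.002,0.025,0.01],
    [0,0,0.025,0],
    [0,0,0.025,0],
    [0,0,0.025,0],
    [0,0,0.025,0],
    [0,0,0.01,0],
    [0,0,0,0],
    [0,0,0,0],
  ],
)

```text
clock: 2.8
tcp_pos: [0.4432, -0.1434, 0.2106]
tcp_rot: [3.141, -0.001, -0.047]
ft_force: [-0.2, 0.5, 0.3]
finger_gap: 0.0853
finger_force: 0.0
```

>>> servo_tool(
  motion=[
    [0,0,0,0],
    [0,0,0,0],
    [0,0,0,0],
    [0,0,0,0],
    [0,0,0,0],
    [0,0,0,0],
    [0,0,0,0],
    [0,0,0,0],
  ],
  jaw=0,
  grip_force=30,
)

```text
clock: 3.47
tcp_pos: [0.4431, -0.1432, 0.2108]
tcp_rot: [3.141, -0.002, -0.048]
ft_force: [-0.3, 0.1, 7.7]
finger_gap: 0.0436
finger_force: 30.4
```

>>> servo_tool(
  motion=[
    [0,0,-0.015,0],
    [0,0,-0.024,0],
    [0,0,-0.024,0],
    [0,0,-0.024,0],
    [0,0,-0.024,-0.11],
    [0,0,-0.024,-0.11],
    [0,0,-0.024,0],
    [0.0285,0.011,-0.01,0],
    [0.0285,0.011,0,0],
    [0,0,0,0],
    [0,0,0,0],
  ],
)

```text
clock: 4.38
tcp_pos: [0.5031, -0.1551, 0.3786]
tcp_rot: [-3.141, -0.0, 0.172]
ft_force: [-0.2, 0.9, -4.3]
finger_gap: 0.043
finger_force: 33.5
```

```bash
python3 w.py yt1 tier y .6346 -.1785 .172
```

```text
[ 0.502  -0.1549  0.3781] [-3.1407e+00  1.9000e-03  1.7200e-01] 4.4333 0.043206291449653905
[ 0.6354 -0.1767  0.1752] 0.005
```

View pics/yt1_o.png

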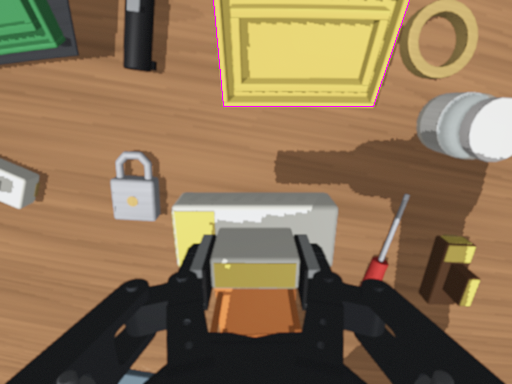

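Tier fits very well (0.5% mismatch) and the carrier is held centred. Move over the nest.

>>> servo_tool(
  motion=[
    [0.0288,0.0109,0,0],
    [0.0288,0.0109,0,0],
    [0.0288,0.0109,0,0],
    [0.0288,0.0109,0,-0.003],
    [0,0,0.02,0],
    [0,0,0.02,0],
    [0,0,0.02,0],
    [0,0,0.014,0],
    [0,0,0,0],
    [0,0,0,0],
  ],
)

```text
clock: 5.27
tcp_pos: [0.6227, -0.1782, 0.304]
tcp_rot: [-3.141, 0.002, 0.175]
ft_force: [-0.3, -0.1, -3.1]
finger_gap: 0.0434
finger_force: 33.4
```

>>> servo_tool(
  motion=[
    [0,0,0.004,0],
    [0,0,0.004,0],
    [0,0,0.003,0],
    [0,0,0.002,0],
    [0,0,0,0],
    [0,0,0,0],
  ],
  grip_force=20,
)

```text
clock: 5.77
tcp_pos: [0.6235, -0.1784, 0.2923]
tcp_rot: [3.141, -0.0, 0.175]
ft_force: [-1.3, 0.3, -0.2]
finger_gap: 0.0432
finger_force: 33.9
```

>>> servo_tool(
  motion=[
    [-0.0022,0,0.0013,0],
    [-0.0023,0,0.0013,0],
    [-0.0023,0,0.0013,0],
    [-0.0024,0,0.0013,0],
    [0,0,0,0],
    [0,0,0,0],
  ],
)

```text
clock: 6.27
tcp_pos: [0.6141, -0.1803, 0.2865]
tcp_rot: [3.141, 0.001, 0.175]
ft_force: [-1.7, -0.1, 4.6]
finger_gap: 0.0432
finger_force: 34.4
```

```bash
python3 - <<'E'
from h import *
V=[]
for n in("wrist","scene","top"):
    im=get_image(n)[:,:,::-1]
    if n=="wrist": V.append(cv2.resize(im,(512,384)))
    elif n=="scene":
        p=proj(cam(n),[[.63,-.178,.1]])[0].astype(int); V.append(cv2.resize(im[p[1]-48:p[1]+48,p[0]-36:p[0]+36],(288,384),interpolation=cv2.INTER_CUBIC))
cv2.imwrite("pics/a1.png",np.hstack(V)); s=read_state(); print(s["ft_force"],s["ft_torque"],s["finger_force"])
E
```

```text
[-2.58244708 -0.57281833  5.74407224] [-0.17971301  0.37048994  0.01738573] 34.49507117271423
```

View pics/a1.png

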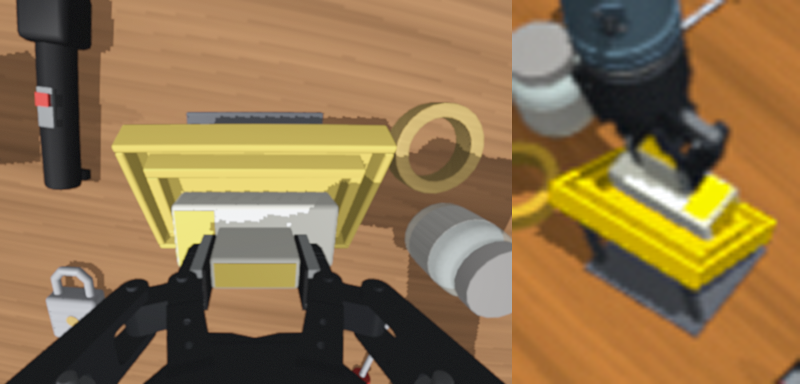

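The carrier is still level in the grip. It slid down the slope instead of pivoting, because the lever arm on a 30° plane is short. A corner contact under its upslope side would turn it better, so I'll measure the rail profile by rectifying the wrist picture onto the rail-top plane.

```bash
python3 - <<'E'
from h import *
c=cam("wrist"); im=cv2.imread("pics/a1.png")[:,:512]
O=np.array([.6354,-.1767,.075]);M=R.from_euler("ZY",[.175,-np.pi/6]).as_matrix()
def rect(z):
    xs=np.arange(.06,-.06,-.0003);ys=np.arange(.08,-.08,-.0003)
    P=np.stack(np.meshgrid(xs,ys,indexing="ij"),-1).reshape(-1,2)
    uv=proj(c,np.c_[P,np.full(len(P),z)]@M.T+O).reshape(len(xs),len(ys),2).astype(np.float32)
    return cv2.remap(im,uv[...,0],uv[...,1],cv2.INTER_LINEAR)
r=rect(.014)
for x in (.06,.052,.044,.036,.028,.02,0): 
    i=int((.06-x)/.0003); cv2.line(r,(0,i),(15,i),(255,0,255),1); cv2.putText(r,str(int(x*1000)),(17,i+4),0,.35,(255,0,255))
cv2.imwrite("pics/r1.png",r)
v=r[:,266-60].astype(int).sum(1); print([(round(60-.3*i),int(v[i])) for i in range(0,130,3)])
E
```

```text
[(60, 451), (59, 454), (58, 452), (57, 455), (56, 455), (56, 456), (55, 456), (54, 455), (53, 455), (52, 482), (51, 545), (50, 586), (49, 589), (48, 580), (47, 554), (46, 538), (46, 531), (45, 493), (44, 458), (43, 447), (42, 447), (41, 449), (40, 451), (39, 452), (38, 455), (38, 455), (37, 456), (36, 456), (35, 479), (34, 540), (33, 585), (32, 586), (31, 581), (30, 578), (29, 577), (28, 573), (28, 564), (27, 564), (26, 572), (25, 578), (24, 578), (23, 578), (22, 579), (21, 578)]
```

View pics/r1.png

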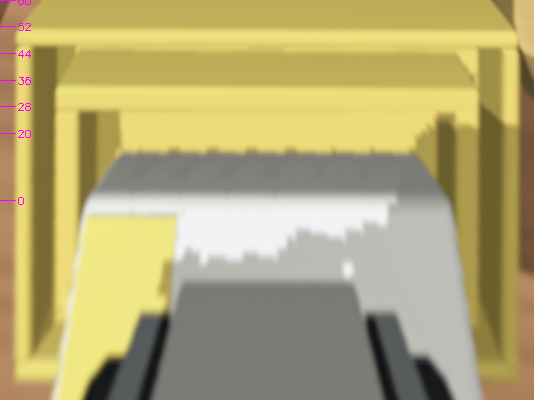

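Rails: the pocket rail top spans x=28–34 mm and a trough runs from 34 to 47 mm behind it. If the carrier's upslope edge hangs over the trough, its underside rests on the rail's corner with about a 17 mm lever. I'll pivot it there, then seat it.

>>> servo_tool(
  motion=[
    [0,0,-0.02,0],
    [0,0,-0.025,0],
    [0.013,0,0,0],
    [0.013,0,0,0],
    [0,0,0.008,0],
    [0,0,0.005,0],
    [0,0,0,0],
    [0,0,0,0],
  ],
  jaw=0,
  grip_force=20,
)

```text
clock: 7.08
tcp_pos: [0.6388, -0.1756, 0.3169]
tcp_rot: [-3.141, 0.003, 0.175]
ft_force: [-0.6, 0.2, -4.1]
finger_gap: 0.0437
finger_force: 33.5
```

>>> servo_tool(
  motion=[
    [0,0,0.002,0],
    [0,0,0.002,0],
    [0,0,0.001,0],
    [0,0,0,0],
    [0,0,0,0],
  ],
)

```text
clock: 7.5
tcp_pos: [0.6395, -0.1757, 0.3151]
tcp_rot: [3.141, 0.001, 0.174]
ft_force: [-5.1, -0.5, 8.7]
finger_gap: 0.0433
finger_force: 35.1
```

>>> servo_tool(
  motion=[
    [-0.0023,0,0.0012,0],
    [-0.0023,0,0.0012,0],
    [-0.0023,0,0.0012,0],
    [-0.0023,0,0.0012,0],
    [0,0,0,0],
    [0,0,0,0],
  ],
)

```text
clock: 8.0
tcp_pos: [0.6327, -0.1767, 0.3126]
tcp_rot: [3.14, -0.007, 0.175]
ft_force: [-1.6, 1.9, 13.6]
finger_gap: 0.0436
finger_force: 36.2
```

```bash
cat > look.py <<'E'
import sys
from h import *
im=get_image("wrist")[:,:,::-1]; cv2.imwrite(f"pics/{sys.argv[1]}.png",im)
s=read_state(); print(np.round(s["ft_force"],1),np.round(s["ft_torque"],3),s["finger_force"],s["clock"])
# tilt from the held carrier: column profile through block right of the fin in tool-frame rays
g=cv2.cvtColor(im,cv2.COLOR_BGR2GRAY)
cand=np.radians(np.arange(-10,45,2.5)); ci=camera_info("wrist"); 
T=ci["tool_from_camera"]
def carpts(phi,h,dx):
    # carrier in tool frame: pivot at (0,0,.155), carrier z -> -tool z
    P=np.vstack([CAR[0]]); P=P-[0,0,h]; P=P*[1,-1,-1]
    M=R.from_euler("y",phi).as_matrix(); return P@M.T+[dx,0,.155]
# block top face + front face edges: report predicted rows of +x edges at y=-.04
for d in (0,10,20,30):
    P=carpts(np.radians(d),.0555,0); p=(P-T[:3,3])@T[:3,:3]*[1,-1,-1]
    uv=cv2.projectPoints(p.reshape(-1,1,3),np.zeros(3),np.zeros(3),ci["mtx"],ci["dist"])[0][:,0]
    print(d,np.round(uv[[4,5,1]]).tolist())
E
python3 look.py a2
```

```text
[-1.7  1.8 13.6] [0.495 0.013 0.014] 36.19336545467377 8.05
0 [[327.0, 190.0], [339.0, 205.0], [332.0, 269.0]]
10 [[330.0, 179.0], [341.0, 200.0], [331.0, 259.0]]
20 [[334.0, 169.0], [345.0, 197.0], [331.0, 249.0]]
30 [[338.0, 160.0], [348.0, 196.0], [331.0, 240.0]]
```

View pics/a2.png

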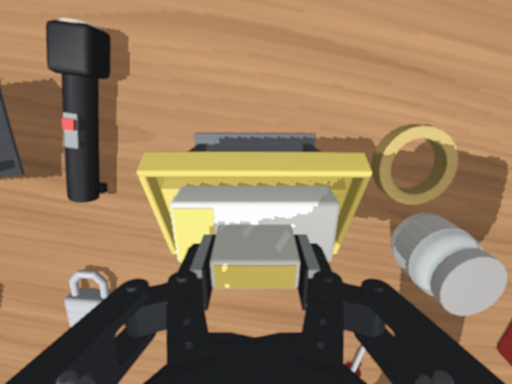

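The carrier has begun to tilt slightly (front lower edge from row 190 to about 186) and the contact is loading up. Continue the arc.

>>> servo_tool(
  motion=[
    [-0.0022,0,0.0017,0],
    [-0.0022,0,0.0017,0],
    [-0.0022,0,0.0018,0],
    [-0.0022,0,0.0018,0],
    [0,0,0,0],
    [0,0,0,0],
  ],
)

```text
clock: 8.55
tcp_pos: [0.6232, -0.1785, 0.305]
tcp_rot: [3.14, -0.004, 0.175]
ft_force: [-5.3, 1.2, 14.1]
finger_gap: 0.0434
finger_force: 38.4
```

```bash
cat > tilt.py <<'E'
from h import *
import sys
# fit tilt of held carrier in the wrist picture; unknown: phi, slide along tool z/x, mask = white+yellow tag minus grippers
name,col=sys.argv[1],sys.argv[2]
if len(sys.argv)<4: cv2.imwrite(f"pics/{name}.png",get_image("wrist")[:,:,::-1])
im=cv2.imread(f"pics/{name}.png"); ci=camera_info("wrist");T=ci["tool_from_camera"]
def uv(P):
    p=(P-T[:3,3])@T[:3,:3]*[1,-1,-1]
    return cv2.projectPoints(p.reshape(-1,1,3),np.zeros(3),np.zeros(3),ci["mtx"],ci["dist"])[0][:,0]
hsv=cv2.cvtColor(im,cv2.COLOR_BGR2HSV)
def outline(phi,h):
    M=R.from_euler("y",phi).as_matrix()
    return [uv(((b-[0,0,h])*[1,-1,-1])@M.T+[0,0,.155]) for b in CAR]
# gradient-based score of visible edges (fin top & block +x edges)
g=cv2.GaussianBlur(cv2.cvtColor(im,cv2.COLOR_BGR2GRAY),(3,3),0).astype(np.float32)
G=np.hypot(cv2.Sobel(g,5,1,0),cv2.Sobel(g,5,0,1))
def seg(a,b): 
    t=np.linspace(.08,.92,60)[:,None]; return (a*(1-t)+b*t).astype(np.float32)
def score(phi,h):
    B,F=outline(phi,h)
    # idx: 4=(+,-,lo)5=(+,-,hi)6=(+,+,lo)7=(+,+,hi) ; 1=(-,-,hi) 3=(-,+,hi)
    S=[seg(B[4],B[6]),seg(B[5],B[7]),seg(B[4],B[5]),seg(B[6],B[7]),seg(F[5],F[7]),seg(F[1],F[3])]
    return np.mean([np.minimum(cv2.remap(G,s[:,0],s[:,1],cv2.INTER_LINEAR),120).mean() for s in S])
b=sorted([(-score(np.radians(p),h),p,h) for p in np.arange(-6,45,1.) for h in np.arange(.036,.066,.001)])[:4]
print([(round(a,1),p,round(h,3)) for a,p,h in b])
if len(sys.argv)<4: s=read_state(); print(np.round(s["tcp_pos"],4),np.round(s["ft_force"],1),s["clock"])
E
python3 tilt.py yt1 y old; python3 tilt.py a2 y old; python3 tilt.py a3 y
```

```text
[(np.float32(-61.0), np.float64(-2.0), np.float64(0.055)), (np.float32(-60.8), np.float64(-1.0), np.float64(0.055)), (np.float32(-59.5), np.float64(-2.0), np.float64(0.054)), (np.float32(-58.9), np.float64(-1.0), np.float64(0.054))]
[(np.float32(-68.4), np.float64(4.0), np.float64(0.055)), (np.float32(-67.8), np.float64(5.0), np.float64(0.056)), (np.float32(-67.3), np.float64(5.0), np.float64(0.055)), (np.float32(-66.4), np.float64(4.0), np.float64(0.056))]
[(np.float32(-66.3), np.float64(17.0), np.float64(0.055)), (np.float32(-65.8), np.float64(18.0), np.float64(0.055)), (np.float32(-64.4), np.float64(18.0), np.float64(0.054)), (np.float32(-64.0), np.float64(15.0), np.float64(0.054))]
[ 0.6232 -0.1785  0.305 ] [-4.9  1.1 14.6] 8.6
```

Pivoting works: the fitted tilt is about 18°, with no slip in the grip height. Continue to about 30°.

>>> servo_tool(
  motion=[
    [-0.0019,0,0.0016,0],
    [-0.0019,0,0.0017,0],
    [-0.0019,0,0.0017,0],
    [-0.0019,0,0.0018,0],
    [-0.0018,0,0.0018,0],
    [0,0,0,0],
    [0,0,0,0],
  ],
)

```text
clock: 9.18
tcp_pos: [0.6139, -0.1801, 0.2955]
tcp_rot: [3.14, -0.004, 0.175]
ft_force: [-2.6, 1.4, 8.5]
finger_gap: 0.0435
finger_force: 39.2
```

```bash
python3 tilt.py a4 y
```

```text
[(np.float32(-62.6), np.float64(30.0), np.float64(0.052)), (np.float32(-62.0), np.float64(29.0), np.float64(0.052)), (np.float32(-61.5), np.float64(27.0), np.float64(0.053)), (np.float32(-59.5), np.float64(28.0), np.float64(0.053))]
[ 0.6139 -0.1801  0.2955] [-2.3  1.7  8.4] 9.2333
```

>>> servo_tool(
  motion=[
    [-0.001,0,-0.003,0],
    [-0.0056,0,0.0032,0],
    [-0.0057,0,0.0033,0],
    [0,0,0,0],
    [0,0,0,0],
  ],
)

```text
clock: 9.65
tcp_pos: [0.5998, -0.1827, 0.2886]
tcp_rot: [-3.141, 0.002, 0.174]
ft_force: [0.6, 0.8, -4.5]
finger_gap: 0.0435
finger_force: 37.5
```

>>> servo_tool(
  motion=[
    [0.0026,0,-0.0015,0],
    [0.0017,0,0.003,0],
    [0.0017,0,0.003,0],
    [0.0017,0,0.003,0],
    [0.0017,0,0.003,0],
    [0.0005,0,0.0009,0],
    [0,0,0,0],
    [0,0,0,0],
  ],
)

```text
clock: 10.32
tcp_pos: [0.6106, -0.1806, 0.278]
tcp_rot: [-3.142, 0.0, 0.175]
ft_force: [-0.4, -0.4, -3.9]
finger_gap: 0.0433
finger_force: 37.6
```

```bash
python3 tilt.py a5 y
```

```text
[(np.float32(-65.7), np.float64(26.0), np.float64(0.053)), (np.float32(-64.5), np.float64(28.0), np.float64(0.051)), (np.float32(-62.5), np.float64(28.0), np.float64(0.052)), (np.float32(-62.1), np.float64(29.0), np.float64(0.051))]
[ 0.6106 -0.1806  0.2782] [-0.3 -0.7 -4. ] 10.3667
```

>>> servo_tool(
  motion=[
    [0.0004,0,0.0007,0],
    [0.0004,0,0.0007,0],
    [0.0004,0,0.0007,0],
    [0,0,0,0],
  ],
)

```text
clock: 10.7
tcp_pos: [0.6114, -0.1805, 0.2775]
tcp_rot: [3.141, 0.002, 0.174]
ft_force: [-7.0, 1.2, 9.3]
finger_gap: 0.0437
finger_force: 39.2
```

>>> servo_tool(
  motion=[
    [0.0004,0,0.0007,0],
    [0.0004,0,0.0007,0],
    [0.0004,0,0.0007,0],
    [0,0,0,0],
    [0,0,0,0],
  ],
)

```text
clock: 11.12
tcp_pos: [0.6117, -0.1805, 0.2775]
tcp_rot: [3.141, 0.004, 0.174]
ft_force: [-18.2, 2.8, 28.4]
finger_gap: 0.0437
finger_force: 41.5
```

```bash
python3 tilt.py a6 y
```

```text
[(np.float32(-68.0), np.float64(27.0), np.float64(0.051)), (np.float32(-67.9), np.float64(28.0), np.float64(0.051)), (np.float32(-62.7), np.float64(26.0), np.float64(0.051)), (np.float32(-60.1), np.float64(25.0), np.float64(0.053))]
[ 0.6117 -0.1805  0.2775] [-18.8   3.4  29.4] 11.1667
```

View pics/a6.png

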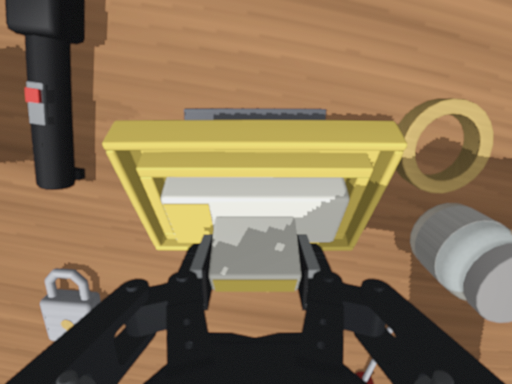

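Carrier is in the nest and pressed flush: 35 N with no further motion. Unload and open.

>>> servo_tool(
  motion=[
    [-0.0006,0,-0.001,0],
    [-0.0005,0,-0.0008,0],
    [0,0,0,0],
  ],
)

```text
clock: 11.42
tcp_pos: [0.6113, -0.1805, 0.2775]
tcp_rot: [3.141, 0.001, 0.174]
ft_force: [-8.1, 1.9, 13.1]
finger_gap: 0.0432
finger_force: 39.5
```

>>> servo_tool(
  motion=[
    [0,0,0,0],
    [0,0,0,0],
    [0,0,0,0],
    [0,0,0,0],
    [0,0,0,0],
    [0,0,0,0],
  ],
  jaw=0.75,
)

```text
clock: 11.92
tcp_pos: [0.612, -0.1804, 0.2757]
tcp_rot: [3.142, -0.0, 0.175]
ft_force: [0.8, -0.4, 0.9]
finger_gap: 0.0639
finger_force: 0.0
```

>>> servo_tool(
  motion=[
    [0,0,-0.01,0],
    [0,0,-0.02,0],
    [0,0,-0.03,0],
    [0,0,-0.03,0],
    [0,0,-0.025,0],
    [0,0,0,0],
  ],
  jaw=1,
)

```text
clock: 12.42
tcp_pos: [0.6137, -0.1806, 0.3976]
tcp_rot: [3.138, -0.009, 0.175]
ft_force: [1.1, 0.1, 1.3]
finger_gap: 0.0857
finger_force: 0.0
```

```bash
python3 - <<'E'
from h import *
s=read_state(); print(np.round(s["tcp_pos"],4),np.round(s["tcp_rot"],4),np.round(s["ft_force"],1),s["clock"],s["finger_gap"])
c=cam("wrist"); im=get_image("wrist")[:,:,::-1].copy()
O=np.array([.6354,-.1767,.075]);M=R.from_euler("ZY",[.175,-np.pi/6]).as_matrix()
cv2.imwrite("pics/b1_raw.png",im)
for dx,col in((0,(255,0,255)),(-.006,(255,128,0))):
    for b in CAR: cv2.polylines(im,[np.round(cv2.convexHull(proj(c,(b+[dx,0,0])@M.T+O).astype(np.float32))).astype(int)],True,col,1)
cv2.imwrite("pics/b1.png",im)
E
```

```text
[ 0.6137 -0.1806  0.3976] [ 3.1375 -0.0094  0.1747] [1.1 0.1 1.3] 12.4167 0.08572853422437392
```

View pics/b1.png

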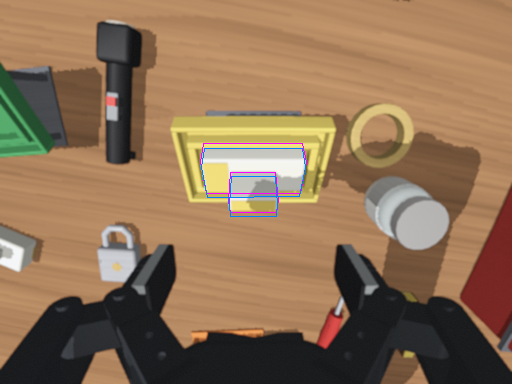

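Yellow carrier lies flush in its nest, outline matching the model at x between 0 and -6 mm. Now the green one.

>>> servo_tool(
  motion=[
    [-0.0094,-0.0318,0,0],
    [-0.0094,-0.0318,0,0],
    [-0.0094,-0.0318,0,0],
    [-0.0094,-0.0318,0,0],
    [-0.0094,-0.0318,0,0],
    [-0.0094,-0.0318,0,0],
    [-0.0094,-0.0318,0,0],
    [-0.0094,-0.0318,0,0],
    [-0.0094,-0.0318,0,0],
    [-0.0094,-0.0318,0,0],
    [-0.0094,-0.0318,0,0],
    [-0.0094,-0.0318,0,0],
  ],
)

```text
clock: 13.47
tcp_pos: [0.4332, 0.1769, 0.3904]
tcp_rot: [3.141, 0.001, 0.175]
ft_force: [1.0, 0.2, 0.6]
finger_gap: 0.0855
finger_force: 0.0
```

>>> servo_tool(
  motion=[
    [0,0,0.013,0.109],
    [0,0,0.013,0.109],
    [0,0,0.013,0.109],
    [0,0,0.013,0.108],
    [0,0,0,0],
    [0,0,0,0],
  ],
)

```text
clock: 13.97
tcp_pos: [0.434, 0.1757, 0.3382]
tcp_rot: [3.14, 0.002, -0.257]
ft_force: [1.1, -0.3, 0.2]
finger_gap: 0.0853
finger_force: 0.0
```

```bash
python3 w.py gc1 car white_g .4368 .175 -.26
```

```text
[0.4344 0.1759 0.3389] [ 3.1413e+00  5.0000e-04 -2.5660e-01] 14.0167 0.08554249887595815
[ 0.4339  0.1785 -0.2593] 0.096
```

>>> servo_tool(
  motion=[
    [-0.001,-0.0024,0.024,0.003],
    [0,0,0.025,0],
    [0,0,0.025,0],
    [0,0,0.025,0],
    [0,0,0.02,0],
    [0,0,0.009,0],
    [0,0,0,0],
    [0,0,0,0],
  ],
)

```text
clock: 14.68
tcp_pos: [0.4345, 0.1786, 0.2115]
tcp_rot: [-3.141, -0.0, -0.262]
ft_force: [0.5, -1.4, 0.7]
finger_gap: 0.0859
finger_force: 0.0
```

>>> servo_tool(
  motion=[
    [0,0,0,0],
    [0,0,0,0],
    [0,0,0,0],
    [0,0,0,0],
    [0,0,0,0],
    [0,0,0,0],
    [0,0,0,0],
    [0,0,0,0],
  ],
  jaw=0,
  grip_force=22,
)

```text
clock: 15.35
tcp_pos: [0.4345, 0.1784, 0.2117]
tcp_rot: [-3.141, -0.001, -0.263]
ft_force: [-1.0, -1.4, 7.6]
finger_gap: 0.0437
finger_force: 22.4
```

>>> servo_tool(
  motion=[
    [0,0,-0.015,0],
    [0,0,-0.025,0],
    [0,0,-0.025,0],
    [0,0,-0.025,0],
    [0,0,-0.02,-0.123],
    [0,0,-0.02,-0.123],
    [0,0,-0.02,-0.123],
    [0,0,-0.018,-0.123],
    [0,0,0,0],
  ],
)

```text
clock: 16.1
tcp_pos: [0.4348, 0.1787, 0.3816]
tcp_rot: [-3.141, -0.005, 0.233]
ft_force: [0.8, 1.2, -3.5]
finger_gap: 0.0435
finger_force: 25.7
```

>>> servo_tool(
  motion=[
    [0.0143,0.0216,0,0],
    [0.0143,0.0216,0,0],
    [0.0143,0.0216,0,0],
    [0.0143,0.0216,0,0],
    [0,0,0,0],
    [0,0,0,0],
  ],
)

```text
clock: 16.6
tcp_pos: [0.5096, 0.1057, 0.3772]
tcp_rot: [3.141, 0.002, 0.222]
ft_force: [-0.5, 0.1, -4.1]
finger_gap: 0.0435
finger_force: 25.6
```

```bash
python3 w.py gt1 tier g .6344 .1365 .23; python3 tilt.py gt1 g old
```

```text
[0.5088 0.107  0.3773] [-3.1413e+00  2.6000e-03  2.2520e-01] 16.65 0.043201551871238704
[0.6349 0.1387 0.2232] 0.008
[(np.float32(-78.1), np.float64(2.0), np.float64(0.058)), (np.float32(-75.5), np.float64(1.0), np.float64(0.058)), (np.float32(-75.5), np.float64(-1.0), np.float64(0.058)), (np.float32(-74.8), np.float64(-2.0), np.float64(0.058))]
```

>>> servo_tool(
  motion=[
    [0.027,-0.0007,0,0],
    [0.027,-0.0007,0,0],
    [0.027,-0.0007,0,0],
    [0.027,-0.0007,0,0],
    [0.027,-0.0007,0,0],
    [0,0,0.02,0],
    [0,0,0.02,0],
    [0,0,0.015,0],
    [0,0,0,0],
    [0,0,0,0],
  ],
)

```text
clock: 17.48
tcp_pos: [0.6389, 0.1423, 0.3225]
tcp_rot: [-3.141, 0.003, 0.229]
ft_force: [-0.5, 0.3, -3.4]
finger_gap: 0.0431
finger_force: 25.4
```

>>> servo_tool(
  motion=[
    [0,0.0024,0,0.004],
    [0,0,0.003,0],
    [0,0,0.002,0],
    [0,0,0.002,0],
    [0,0,0.001,0],
    [0,0,0,0],
    [0,0,0,0],
  ],
)

```text
clock: 18.07
tcp_pos: [0.6407, 0.1389, 0.3163]
tcp_rot: [3.142, -0.0, 0.225]
ft_force: [-1.5, -0.3, 0.5]
finger_gap: 0.0435
finger_force: 25.9
```

>>> servo_tool(
  motion=[
    [-0.0023,0,0.0014,0],
    [-0.0023,0,0.0014,0],
    [-0.0023,0,0.0013,0],
    [-0.0023,0,0.0013,0],
    [-0.0022,0,0.0017,0],
    [-0.0022,0,0.0017,0],
    [-0.0022,0,0.0018,0],
    [-0.0022,0,0.0018,0],
    [0,0,0,0],
    [0,0,0,0],
  ],
)

```text
clock: 18.9
tcp_pos: [0.624, 0.1351, 0.306]
tcp_rot: [3.141, -0.004, 0.225]
ft_force: [-3.5, -1.3, 12.6]
finger_gap: 0.0438
finger_force: 29.8
```

```bash
python3 tilt.py g2 g
```

```text
[(np.float32(-98.8), np.float64(17.0), np.float64(0.056)), (np.float32(-98.1), np.float64(17.0), np.float64(0.055)), (np.float32(-96.1), np.float64(16.0), np.float64(0.055)), (np.float32(-95.8), np.float64(18.0), np.float64(0.055))]
[0.624  0.1351 0.306 ] [-3.5 -1.7 12.9] 18.95
```

>>> servo_tool(
  motion=[
    [-0.0019,0,0.0016,0],
    [-0.0019,0,0.0017,0],
    [-0.0019,0,0.0017,0],
    [-0.0019,0,0.0018,0],
    [-0.0019,0,0.0019,0],
    [-0.0006,0,0.0006,0],
    [0,0,0,0],
    [0,0,0,0],
  ],
)

```text
clock: 19.62
tcp_pos: [0.6142, 0.1328, 0.2961]
tcp_rot: [3.141, -0.004, 0.225]
ft_force: [-2.5, -1.6, 8.7]
finger_gap: 0.0433
finger_force: 30.6
```

```bash
python3 tilt.py g3 g
```

```text
[(np.float32(-97.5), np.float64(32.0), np.float64(0.053)), (np.float32(-96.3), np.float64(33.0), np.float64(0.053)), (np.float32(-92.7), np.float64(30.0), np.float64(0.054)), (np.float32(-92.7), np.float64(29.0), np.float64(0.054))]
[0.6142 0.1328 0.2961] [-2.3 -2.1  9.4] 19.6667
```

>>> servo_tool(
  motion=[
    [-0.001,0,-0.003,0],
    [-0.0045,0,0.0026,0],
    [-0.0045,0,0.0026,0],
    [0,0,0,0],
    [0,0,0,0],
  ],
)

```text
clock: 20.08
tcp_pos: [0.6027, 0.1303, 0.291]
tcp_rot: [3.142, 0.002, 0.225]
ft_force: [-0.2, 0.5, -3.2]
finger_gap: 0.0437
finger_force: 29.0
```

```bash
cat > piv.py <<'E'
from h import *
s=read_state();p=s["tcp_pos"]-[0,0,.155]
M=R.from_euler("ZY",[.2235,-np.pi/6]).as_matrix(); print("pivot in tier",np.round((p-[.6349,.1387,.075])@M,4),np.round(s["ft_force"],1),s["tcp_rot"][2])
E
python3 piv.py; python3 tilt.py g4 g
```

```text
pivot in tier [ 0.0017 -0.0011  0.0694] [-0.2  0.5 -3.2] 0.225098264247809
[(np.float32(-96.6), np.float64(32.0), np.float64(0.053)), (np.float32(-95.9), np.float64(33.0), np.float64(0.053)), (np.float32(-94.6), np.float64(31.0), np.float64(0.053)), (np.float32(-92.4), np.float64(28.0), np.float64(0.054))]
[0.6032 0.1303 0.2913] [ 0.6 -0.6 -4.7] 20.1333
```

>>> servo_tool(
  motion=[
    [0.0018,0,0.0031,0],
    [0.0018,0,0.0031,0],
    [0.0018,0,0.0031,0],
    [0.0018,0,0.0031,0],
    [0.0004,0,0.0007,0],
    [0,0,0,0],
    [0,0,0,0],
  ],
)

```text
clock: 20.72
tcp_pos: [0.6069, 0.1314, 0.2777]
tcp_rot: [3.14, 0.014, 0.225]
ft_force: [-19.5, -5.1, 12.1]
finger_gap: 0.0438
finger_force: 32.3
```

```bash
python3 piv.py; python3 tilt.py g5 g; python3 - <<'E'
from h import *
a=cv2.imread("pics/g5.png")[100:320,120:400]
# compare with yellow seated
b=cv2.imread("pics/a6.png")[100:320,120:400]
cv2.imwrite("pics/cmp.png",cv2.resize(np.hstack([a,b]),(798,314),interpolation=cv2.INTER_CUBIC))
E
```

```text
pivot in tier [-0.0012 -0.0009  0.0558] [-19.5  -5.1  12.1] 0.2251801918893872
[(np.float32(-89.5), np.float64(38.0), np.float64(0.045)), (np.float32(-87.6), np.float64(42.0), np.float64(0.046)), (np.float32(-87.5), np.float64(37.0), np.float64(0.045)), (np.float32(-86.5), np.float64(41.0), np.float64(0.046))]
[0.6069 0.1315 0.2777] [-19.7  -5.4  12.2] 20.7667
```

View pics/cmp.png

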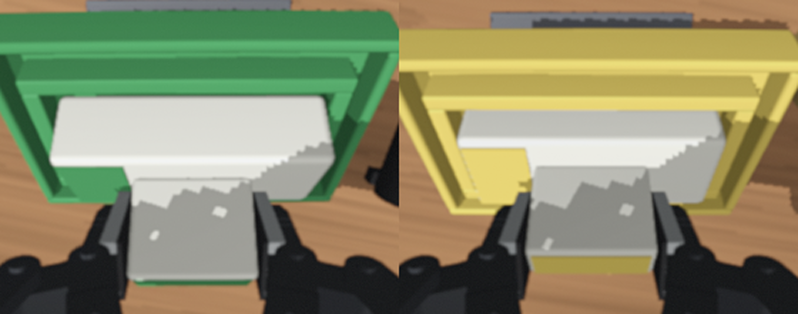

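The green carrier was slightly over-tilted, so its upslope edge landed on the back rail and the tilt grew to about 39°. I'll lift, shift about 5 mm downslope and press the low edge first, which turns it back.

>>> servo_tool(
  motion=[
    [-0.003,0,-0.0052,0],
    [-0.0026,0,0.0015,0],
    [-0.0026,0,0.0015,0],
    [0,0,0,0],
    [0,0,0,0],
  ],
)

```text
clock: 21.18
tcp_pos: [0.603, 0.1302, 0.2806]
tcp_rot: [3.142, 0.0, 0.225]
ft_force: [0.9, -1.1, -4.2]
finger_gap: 0.0434
finger_force: 30.4
```

```bash
python3 piv.py; python3 tilt.py g6 g
```

```text
pivot in tier [-0.0033 -0.0012  0.0603] [ 0.9 -1.1 -4.2] 0.22484988103056414
[(np.float32(-91.0), np.float64(41.0), np.float64(0.047)), (np.float32(-89.9), np.float64(37.0), np.float64(0.048)), (np.float32(-89.8), np.float64(36.0), np.float64(0.048)), (np.float32(-88.4), np.float64(40.0), np.float64(0.047))]
[0.6031 0.1303 0.2807] [-0.6  0.8 -3.7] 21.2333
```

>>> servo_tool(
  motion=[
    [-0.001,0,0.0006,0],
    [0.0014,0,0.0024,0],
    [0.0014,0,0.0024,0],
    [0.0014,0,0.0024,0],
    [0.0012,0,0.002,0],
    [0,0,0,0],
    [0,0,0,0],
  ],
)

```text
clock: 21.82
tcp_pos: [0.6052, 0.1311, 0.2721]
tcp_rot: [3.14, 0.007, 0.225]
ft_force: [-14.8, -3.6, 17.3]
finger_gap: 0.0434
finger_force: 32.6
```

```bash
python3 piv.py; python3 tilt.py g7 g
```

```text
pivot in tier [-0.0055 -0.0009  0.0518] [-14.8  -3.6  17.3] 0.22549597650067077
[(np.float32(-84.1), np.float64(43.0), np.float64(0.044)), (np.float32(-83.9), np.float64(43.0), np.float64(0.045)), (np.float32(-83.4), np.float64(40.0), np.float64(0.045)), (np.float32(-83.3), np.float64(42.0), np.float64(0.045))]
[0.6051 0.1311 0.272 ] [-15.4  -3.8  17.2] 21.8667
```

```bash
cat > loa.py <<'E'
from h import *
s=read_state();M=R.from_euler("ZY",[.2235,-np.pi/6]).as_matrix()
F=s["ft_force"]+[0,0,3.5]; T=s["ft_torque"]
Mp=T-np.cross([0,0,-.155],F); f=F@M; m=Mp@M
print("F tier",np.round(f,1),"moment at pivot",np.round(m,3),"contact rx if on floor (rz=-.05):",round((-.05*f[0]-m[1])/f[2],4), "raw",np.round(T,3))
E
python3 loa.py
```

```text
F tier [-3.4 -0.3 25.9] moment at pivot [-0.094  1.079  0.304] contact rx if on floor (rz=-.05): -0.0352 raw [-1.06   3.383  0.216]
```

```bash
cat > tilt2.py <<'E'
import sys; N=sys.argv[1]; sys.argv=["",N,"g","old"]
exec(open("tilt.py").read().split("b=sorted")[0].replace("def outline(phi,h):","def outline(phi,h,dx=0):").replace("[0,0,.155]","[dx,0,.155]").replace("score(phi,h)","score(phi,h,dx=0)").replace("outline(phi,h)\n","outline(phi,h,dx)\n"))
b=sorted([(-score(np.radians(p),h,dx),p,h,dx) for p in np.arange(-6,50,1.) for h in np.arange(.036,.066,.001) for dx in np.arange(-.012,.0121,.0015)])[:5]
for a,p,h,dx in b:
    v=R.from_euler("y",np.radians(p)).as_matrix()@[0,0,h]
    print(round(float(-a),1),p,round(h,3),round(dx,4))
E
for n in gt1 a6 g3 g6 g7; do echo $n; python3 tilt2.py $n; done
```

```text
gt1
84.0 8.0 0.066 -0.0075
81.9 9.0 0.066 -0.0075
81.5 3.0 0.062 -0.003
81.5 4.0 0.062 -0.003
81.3 5.0 0.064 -0.0045
a6
74.0 44.0 0.036 -0.0075
73.0 45.0 0.036 -0.0075
72.6 43.0 0.036 -0.0075
72.0 44.0 0.037 -0.009
71.4 43.0 0.037 -0.009
g3
105.6 37.0 0.058 -0.006
105.5 36.0 0.058 -0.006
105.3 36.0 0.057 -0.0045
105.3 38.0 0.058 -0.006
105.2 35.0 0.057 -0.0045
g6
110.2 43.0 0.052 -0.006
110.1 44.0 0.052 -0.006
109.6 43.0 0.051 -0.0045
109.1 42.0 0.052 -0.006
108.9 47.0 0.054 -0.0075
g7
110.3 49.0 0.051 -0.006
106.8 48.0 0.051 -0.006
104.6 48.0 0.05 -0.0045
104.2 49.0 0.05 -0.0045
104.1 47.0 0.051 -0.006
```

```bash
cat > t3.py <<'E'
from h import *
import sys
from scipy.optimize import differential_evolution as DE
ci=camera_info("wrist");T=ci["tool_from_camera"]
def uv(P):
    p=(P-T[:3,3])@T[:3,:3]*[1,-1,-1]
    return cv2.projectPoints(p.reshape(-1,1,3),np.zeros(3),np.zeros(3),ci["mtx"],ci["dist"])[0][:,0]
def load(n):
    im=cv2.imread(f"pics/{n}.png"); g=cv2.GaussianBlur(im,(5,5),0).astype(np.float32)
    G=np.sqrt(sum(cv2.Sobel(g[...,k],5,1,0)**2+cv2.Sobel(g[...,k],5,0,1)**2 for k in range(3)))
    return np.minimum(G,200)
t=np.linspace(.06,.94,50)[:,None]
def score(G,phi,h,dx,dy=0,du=0,dv=0):
    M=R.from_euler("y",np.radians(phi)).as_matrix()
    B,F=[uv(((b-[0,0,h])*[1,-1,-1])@M.T+[dx,dy,.155])+[du,dv] for b in CAR]
    S=[(B[4],B[6]),(B[5],B[7]),(B[4],B[5]),(B[6],B[7]),(F[5],F[7]),(F[1],F[3]),(F[5],B[5]*0+F[5]*.5+F[1]*.5),(F[7],F[7]*.5+F[3]*.5),(B[5],B[5]*.6+B[1]*.4),(B[7],B[7]*.6+B[3]*.4)]
    o=0
    for a,b in S[:6]+S[8:]:
        s=(a*(1-t)+b*t).astype(np.float32); o+=cv2.remap(G,s[:,0],s[:,1],cv2.INTER_LINEAR).mean()
    return o/8
cal=[DE(lambda q:-score(load0,0,h0,0,q[0],q[1],q[2]),[(-.003,.003),(-8,8),(-8,8)],seed=1,maxiter=40) for load0,h0 in ((load("gt1"),.0567),(load("yt1_raw") if 0 else load("gt1"),.0567))][:1]
dy,du,dv=cal[0].x; print("cal",np.round(cal[0].x,4),round(-cal[0].fun))
for n in sys.argv[1:]:
    G=load(n); r=DE(lambda q:-score(G,q[0],q[1],q[2],q[3],du,dv),[(-5,55),(.035,.066),(-.012,.012),(-.003,.003)],seed=2,maxiter=80,popsize=20)
    print(n,np.round(r.x,4),round(-r.fun))
E
python3 t3.py gt1 a6 g2 g3 g6 g7
```

```text
cal [-1.3000e-03  6.3904e+00 -7.1280e-01] 151
gt1 [-0.2583  0.06   -0.0023 -0.003 ] 165
a6 [ 5.22667e+01  6.41000e-02 -1.00000e-02  6.00000e-04] 123
g2 [ 1.6011e+01  5.3800e-02  1.0000e-03 -3.0000e-03] 181
g3 [ 3.33748e+01  5.52000e-02 -2.90000e-03 -3.00000e-03] 182
g6 [ 4.2715e+01  5.1900e-02 -6.1000e-03 -3.0000e-03] 186
g7 [ 4.86104e+01  5.09000e-02 -5.90000e-03 -3.00000e-03] 181
```

Calibrated fit: the green carrier is over-tilted to about 48°, with its low edge on the floor at x'≈-15 mm and its upslope edge against the back rail. I'll lift, shift 6 mm downslope, then turn it back about its low edge by arcing upslope under light pressure.

>>> servo_tool(
  motion=[
    [-0.003,0,-0.0052,0],
    [-0.0052,0,0.003,0],
    [0,0,0,0],
    [0,0,0,0],
  ],
)

```text
clock: 22.2
tcp_pos: [0.5991, 0.1293, 0.2728]
tcp_rot: [-3.142, 0.0, 0.225]
ft_force: [-0.1, 0.2, -4.8]
finger_gap: 0.0433
finger_force: 30.0
```

```bash
python3 piv.py; python3 tilt.py g8 g|tail -1; python3 t3.py g8
```

```text
pivot in tier [-0.0107 -0.0012  0.0556] [-0.1  0.2 -4.8] 0.22479234525692382
[0.5993 0.1294 0.2729] [ 0.3  0.5 -4. ] 22.25
cal [-1.3000e-03  6.3904e+00 -7.1280e-01] 151
g8 [ 4.86393e+01  5.14000e-02 -6.60000e-03 -3.00000e-03] 184
```

>>> servo_tool(
  motion=[
    [0.0012,0,0.0021,0],
    [0.0013,0,0.0023,0],
    [0.0021,0,-0.0007,0],
    [0.0021,0,-0.0007,0],
    [0.0021,0,-0.0007,0],
    [0.0021,0,-0.0007,0],
    [0,0,0,0],
    [0,0,0,0],
  ],
)

```text
clock: 22.92
tcp_pos: [0.6086, 0.1318, 0.2719]
tcp_rot: [3.141, 0.005, 0.225]
ft_force: [-8.7, -2.0, 7.9]
finger_gap: 0.0435
finger_force: 36.0
```

```bash
python3 piv.py;python3 loa.py; python3 tilt.py g9 g|tail -1; python3 t3.py g9
```

```text
pivot in tier [-0.0026 -0.0009  0.0499] [-8.7 -2.   7.9] 0.22501650021136976
F tier [-2.  -0.  14.3] moment at pivot [0.076 0.822 0.078] contact rx if on floor (rz=-.05): -0.0503 raw [-0.465  2.156  0.105]
[0.6086 0.1318 0.2719] [-9.9 -1.6  8.2] 22.9667
cal [ 7.0000e-04  3.4399e+00 -7.2030e-01] 151
g9 [ 4.25474e+01  4.84000e-02 -6.20000e-03 -2.30000e-03] 180
```

>>> servo_tool(
  motion=[
    [0.002,0,-0.0003,0],
    [0.002,0,-0.0003,0],
    [0.002,0,-0.0003,0],
    [0.002,0,-0.0003,0],
    [0.002,0,-0.0003,0],
    [0,0,0,0],
    [0,0,0,0],
  ],
)

```text
clock: 23.55
tcp_pos: [0.6164, 0.1337, 0.273]
tcp_rot: [3.14, 0.012, 0.225]
ft_force: [-16.4, -4.7, 14.7]
finger_gap: 0.0433
finger_force: 48.9
```

```bash
python3 piv.py;python3 loa.py; python3 tilt.py g10 g|tail -1; python3 t3.py g10
```

```text
pivot in tier [ 0.0049 -0.0008  0.0468] [-16.4  -4.7  14.7] 0.22522312866328975
F tier [-5.7 -0.9 24.3] moment at pivot [ 0.353  1.734 -0.012] contact rx if on floor (rz=-.05): -0.0597 raw [-0.808  4.305  0.166]
[0.6164 0.1336 0.2729] [-15.5  -4.8  14.3] 23.6
cal [-1.3000e-03  6.3904e+00 -7.1280e-01] 151
g10 [ 3.36748e+01  4.88000e-02 -6.40000e-03 -3.00000e-03] 148
```

>>> servo_tool(
  motion=[
    [0.0015,0,0,0],
    [0.0015,0,0,0],
    [0.0012,0,0.0004,0],
    [0.0004,0,0.0006,0],
    [0,0,0,0],
    [0,0,0,0],
  ],
)

```text
clock: 24.1
tcp_pos: [0.6198, 0.1345, 0.2732]
tcp_rot: [3.14, 0.015, 0.225]
ft_force: [-27.2, -7.7, 29.5]
finger_gap: 0.0433
finger_force: 51.7
```

```bash
python3 piv.py;python3 loa.py; python3 tilt.py g11 g|tail -1; python3 t3.py g11
```

```text
pivot in tier [ 0.0081 -0.0007  0.0452] [-27.2  -7.7  29.5] 0.2250806602566615
F tier [-7.9 -1.5 42.7] moment at pivot [ 0.573  1.725 -0.026] contact rx if on floor (rz=-.05): -0.0311 raw [-1.078  6.014  0.264]
[0.6198 0.1345 0.2732] [-27.6  -7.8  29.6] 24.15
cal [-1.3000e-03  6.3739e+00 -7.3410e-01] 151
g11 [ 3.28748e+01  5.06000e-02 -7.80000e-03 -2.80000e-03] 137
```

Normal load rose 18 N with its centre moving upslope, so both edges are now bearing. Unload and check.

>>> servo_tool(
  motion=[
    [-0.0008,0,-0.0012,0],
    [-0.0008,0,-0.0012,0],
    [0,0,0,0],
    [0,0,0,0],
  ],
)

```text
clock: 24.48
tcp_pos: [0.6194, 0.1343, 0.2735]
tcp_rot: [3.14, 0.011, 0.226]
ft_force: [-13.0, -3.5, 6.3]
finger_gap: 0.0436
finger_force: 48.1
```

```bash
python3 piv.py;python3 loa.py; python3 tilt.py g12 g; python3 t3.py g12; python3 - <<'E'
# visible-face check: row profile through centre-right column band, same for yellow seated (a6)
import cv2,numpy as np
for n,c in(("a6",320),("g12",320),("g10",320),("a6",200),("g12",200)):
    g=cv2.cvtColor(cv2.imread(f"pics/{n}.png"),cv2.COLOR_BGR2GRAY); print(n,c,g[150:250:3,c-3:c+3].mean(1).astype(int).tolist())
E
```

```text
pivot in tier [ 0.0078 -0.0009  0.0457] [-13.   -3.5   6.3] 0.22589028029861646
F tier [-6.7 -0.5 15.2] moment at pivot [0.249 1.308 0.198] contact rx if on floor (rz=-.05): -0.0639 raw [-0.719  3.31   0.296]
[(np.float32(-75.0), np.float64(21.0), np.float64(0.04)), (np.float32(-74.7), np.float64(22.0), np.float64(0.04)), (np.float32(-74.5), np.float64(21.0), np.float64(0.041)), (np.float32(-72.7), np.float64(22.0), np.float64(0.041))]
[0.6194 0.1343 0.2734] [-13.7  -3.6   7.9] 24.5333
cal [-1.3000e-03  6.3904e+00 -7.1280e-01] 151
g12 [4.83234e+01 4.19000e-02 7.20000e-03 2.40000e-03] 137
a6 320 [193, 168, 163, 164, 165, 165, 200, 210, 208, 192, 187, 188, 189, 190, 191, 197, 231, 226, 214, 177, 168, 169, 168, 168, 169, 169, 168, 169, 168, 168, 169, 128, 74, 44]
g12 320 [119, 121, 121, 159, 157, 125, 117, 118, 118, 119, 120, 156, 155, 152, 199, 214, 215, 216, 215, 207, 188, 194, 194, 194, 194, 193, 193, 193, 193, 193, 193, 188, 117, 50]
g10 320 [124, 160, 153, 123, 116, 117, 117, 118, 118, 149, 154, 150, 204, 218, 218, 219, 220, 220, 221, 221, 194, 194, 193, 190, 190, 190, 190, 189, 189, 189, 189, 184, 114, 48]
a6 200 [193, 160, 162, 163, 165, 165, 208, 209, 207, 196, 187, 189, 189, 190, 191, 200, 235, 238, 195, 208, 208, 208, 208, 208, 208, 208, 207, 208, 207, 196, 180, 112, 72, 81]
g12 200 [120, 121, 121, 153, 158, 136, 118, 117, 118, 120, 120, 150, 156, 152, 202, 214, 215, 216, 216, 217, 234, 255, 255, 149, 153, 153, 153, 153, 122, 119, 128, 103, 89, 100]
```

Visible end face is 18 px against 22 px for the seated yellow one (27 px while over-tilted), so green is flush. Unload a little more and release.

>>> servo_tool(
  motion=[
    [-0.0005,0,-0.0008,0],
    [0,0,0,0],
  ],
)

```text
clock: 24.7
tcp_pos: [0.6192, 0.1342, 0.2735]
tcp_rot: [3.141, 0.01, 0.226]
ft_force: [-9.1, -1.5, -1.0]
finger_gap: 0.0436
finger_force: 47.0
```

>>> servo_tool(
  motion=[
    [0,0,0,0],
    [0,0,0,0],
    [0,0,0,0],
    [0,0,0,0],
    [0,0,0,0],
    [0,0,0,0],
  ],
  jaw=0.8,
)

```text
clock: 25.2
tcp_pos: [0.6223, 0.1347, 0.2757]
tcp_rot: [-3.141, -0.001, 0.225]
ft_force: [-1.3, -0.3, -0.1]
finger_gap: 0.0679
finger_force: 0.0
```

>>> servo_tool(
  motion=[
    [0,0,-0.01,0],
    [0,0,-0.02,0],
    [0,0,-0.03,0],
    [0,0,-0.03,0],
    [-0.02,0,-0.025,0],
    [-0.02,0,0,0],
    [0,0,0,0],
    [0,0,0,0],
  ],
  jaw=1,
)

```text
clock: 25.87
tcp_pos: [0.5826, 0.1256, 0.3916]
tcp_rot: [3.141, -0.001, 0.225]
ft_force: [0.3, 0.0, -0.9]
finger_gap: 0.0853
finger_force: 0.0
```

```bash
cat > chk.py <<'E'
from h import *
c=cam("wrist"); im=get_image("wrist"); cv2.imwrite("pics/fin.png",im[:,:,::-1]); print(read_state()["clock"])
def chk(c,im,O,yaw,col):
    m=mask(im,"white_"+col).astype(np.uint8)
    if 1:
        M=R.from_euler("ZY",[yaw,-np.pi/6]).as_matrix()
        g=cv2.GaussianBlur(im,(5,5),0).astype(np.float32);G=np.minimum(np.sqrt(sum(cv2.Sobel(g[...,k],5,1,0)**2+cv2.Sobel(g[...,k],5,0,1)**2 for k in range(3))),200)
        t=np.linspace(.06,.94,50)[:,None]; res=[]
        for ph in np.radians(np.arange(-12,21,2)):
            Rm=R.from_euler("y",-ph).as_matrix()
            for x in np.arange(-.012,.0121,.001):
                for z in np.arange(0,.009,.002):
                    B,F=[proj(c,(b@Rm.T+[x,0,z])@M.T+O) for b in CAR]
                    o=0
                    for a,b in ((B[5],B[7]),(B[5],B[1]),(B[7],B[3]),(F[5],F[7]),(F[1],F[3]),(F[5],F[1]),(F[7],F[3])):
                        s=(a*(1-t)+b*t).astype(np.float32); o+=cv2.remap(G,s[:,0],s[:,1],cv2.INTER_LINEAR).mean()
                    res.append((-o/7,round(np.degrees(ph)),round(x,3),round(z,3)))
        print(sorted(res)[:4])
chk(c,im,np.array([.6349,.1387,.075]),.2235,"g")
c2=cam("wrist")
E
python3 chk.py
```

```text
25.9167
[(np.float32(-184.74205), 8, np.float64(0.012), np.float64(0.0)), (np.float32(-180.7695), 8, np.float64(0.011), np.float64(0.0)), (np.float32(-179.21147), 6, np.float64(0.01), np.float64(0.0)), (np.float32(-177.77438), 0, np.float64(0.006), np.float64(0.0))]
```

>>> servo_tool(
  motion=[
    [-0.03,0,0,0],
    [-0.03,0,0,0],
    [-0.02,0,0,0],
    [0,0,0,0],
    [0,0,0,0],
  ],
)

```text
clock: 26.33
tcp_pos: [0.5052, 0.1078, 0.3904]
tcp_rot: [3.141, -0.0, 0.225]
ft_force: [0.6, -0.5, 0.5]
finger_gap: 0.086
finger_force: 0.0
```

```bash
cat > mv.py <<'E'
from h import *
from scipy.optimize import differential_evolution as DE
V={}
for n in("wrist","scene","top"):
    c=cam(n); im=get_image(n); cv2.imwrite(f"pics/mv_{n}.png",im[:,:,::-1]); V[n]=(c,im)
def grad(im):
    g=cv2.GaussianBlur(im,(3,3),0).astype(np.float32); return np.minimum(np.sqrt(sum(cv2.Sobel(g[...,k],5,1,0)**2+cv2.Sobel(g[...,k],5,0,1)**2 for k in range(3))),200)
t=np.linspace(.05,.95,40)[:,None]
def run(names,O,yaw):
    W=[(V[n][0],grad(V[n][1])) for n in names]; M=R.from_euler("ZY",[yaw,-np.pi/6]).as_matrix()
    def f(q):
        Rm=R.from_euler("y",-np.radians(q[0])).as_matrix(); o=0
        for c,G in W:
            B,F=[proj(c,(b@Rm.T+q[1:4])@M.T+O) for b in CAR]
            for a,b in ((B[5],B[7]),(B[5],B[1]),(B[7],B[3]),(F[5],F[7]),(F[1],F[3]),(F[5],F[1]),(F[7],F[3])):
                s=(a*(1-t)+b*t).astype(np.float32); o-=cv2.remap(G,s[:,0],s[:,1],cv2.INTER_LINEAR).mean()/7/len(W)
        return o
    r=DE(f,[(-20,25),(-.02,.02),(-.008,.008),(-.003,.015)],seed=3,maxiter=60,popsize=20)
    print(names,np.round(r.x,4),round(-r.fun),"flush x-6,0,6:",[round(-f(np.array([0,x,r.x[2],0]))) for x in(-.006,0,.006)])
G=(np.array([.6349,.1387,.075]),.2235);Y=(np.array([.6354,-.1767,.075]),.175)
run(["wrist"],*G);run(["scene","top"],*G);run(["wrist","scene","top"],*G);run(["scene","top"],*Y)
def face(O,yaw):
    M=R.from_euler("ZY",[yaw,-np.pi/6]).as_matrix()
    return [np.round(proj(V["wrist"][0],np.array([[x,0,z]])@M.T+O)[0]).tolist() for x,z in((.052,.014),(.028,.014),(.022,.028))]
print(face(*G))
E
python3 mv.py
```

```text
['wrist'] [ 1.34469e+01  1.71000e-02 -1.00000e-04 -1.30000e-03] 192 flush x-6,0,6: [108, 126, 171]
['scene', 'top'] [2.6141 0.0145 0.004  0.0052] 118 flush x-6,0,6: [93, 106, 116]
['wrist', 'scene', 'top'] [ 1.24756e+01  1.59000e-02 -1.00000e-04 -1.70000e-03] 140 flush x-6,0,6: [100, 114, 133]
['scene', 'top'] [ 8.8368e+00  1.0500e-02 -3.3000e-03 -2.4000e-03] 198 flush x-6,0,6: [172, 191, 191]
[[252.0, -23.0], [253.0, 12.0], [253.0, 25.0]]
```

>>> servo_tool(
  motion=[
    [0.028,0,-0.002,0],
    [0.028,0,-0.002,0],
    [0.028,0,-0.002,0],
    [0.028,0,-0.001,0],
    [0,0,0,0],
    [0,0,0,0],
    [0,0,0,0],
  ],
)

```text
clock: 27.07
tcp_pos: [0.6141, 0.133, 0.3967]
tcp_rot: [-3.141, 0.001, 0.225]
ft_force: [0.4, -0.6, -0.4]
finger_gap: 0.0857
finger_force: 0.0
```

```bash
cat > hyp.py <<'E'
from h import *
ci=camera_info("wrist")
def camp(p,r):
    T=np.eye(4);T[:3,:3]=R.from_euler("xyz",r).as_matrix();T[:3,3]=p; return ci["mtx"],ci["dist"],T@ci["tool_from_camera"]
s=read_state(); im=get_image("wrist")[:,:,::-1].copy(); cv2.imwrite("pics/b2_raw.png",im); print(np.round(s["tcp_pos"],4),np.round(s["tcp_rot"],4))
t=np.linspace(.05,.95,60)[:,None]
def go(tag,c,im,p0,col):
    # refit tier in this very picture (removes pose/calibration offsets)
    p,e=fit([(c,im[:,:,::-1].copy())],"tier" ,col,[p0[0],p0[1],[p0[2]]]) if 0 else (np.array(p0),0)
    g=cv2.GaussianBlur(im,(3,3),0).astype(np.float32);G=np.minimum(np.sqrt(sum(cv2.Sobel(g[...,k],5,1,0)**2+cv2.Sobel(g[...,k],5,0,1)**2 for k in range(3))),200)
    def edge(boxes,segs,M,O,P):
        B=[proj(c,(b@P[0].T+P[1])@M.T+O) for b in boxes]; return np.mean([cv2.remap(G,*np.split((B[k][a]*(1-t)+B[k][b]*t).astype(np.float32),2,1),cv2.INTER_LINEAR).mean() for k,a,b in segs])
    I=np.eye(3)
    # align tier outer lip top edges by shift dx,dy
    lip=[box(.052,.075,0,.014),box(.047,.07,0,.014),box(.034,.062,0,.014),box(.028,.056,0,.014)]
    M=R.from_euler("ZY",[p[2],-np.pi/6]).as_matrix()
    best=max((edge(lip,[(k,a,b) for k in(0,1) for a,b in((5,7),(1,3),(5,1),(7,3))],M,np.array([p[0]+dx,p[1]+dy,.075]),(I,0)),dx,dy) for dx in np.arange(-.006,.0061,.001) for dy in np.arange(-.004,.0041,.001))
    O=np.array([p[0]+best[1],p[1]+best[2],.075]); print(tag,"tier shift",np.round(best,4))
    segs=[(0,5,7),(0,5,1),(0,7,3),(1,5,7),(1,1,3),(1,5,1),(1,7,3),(0,4,6)]
    def car(ph,x,y,z): return edge(CAR,segs,M,O,(R.from_euler("y",-np.radians(ph)).as_matrix(),np.array([x,y,z])))
    Y=[-.006,-.004,-.002,0,.002,.004,.006]
    print(" flush",[ (round(1e3*x),int(max(car(0,x,y,0) for y in Y))) for x in np.arange(-.008,.0081,.002)])
    H=[]
    for ph in np.arange(-20,21,2.):
        for x in np.arange(-.012,.0161,.002):
            q=np.radians(abs(ph)); z=.022*np.sin(q) # one edge on the floor
            H.append((int(max(car(ph,x,y,z) for y in Y)),ph,round(x*1e3)))
    print(" tilted",sorted(H)[::-1][:6])
go("yellow",camp([.6137,-.1806,.3976],[3.1375,-.0094,.1747]),cv2.imread("pics/b1_raw.png"),[.6354,-.1767,.175],"y")
go("green",camp(s["tcp_pos"],s["tcp_rot"]),im,[.6349,.1387,.2235],"g")
E
python3 hyp.py
```

```text
[0.6141 0.133  0.3967] [-3.1413e+00  1.4000e-03  2.2510e-01]
yellow tier shift [168.0302   0.       0.    ]
 flush [(-8, 89), (-6, 104), (-4, 103), (-2, 117), (0, 149), (2, 156), (4, 159), (6, 134), (8, 111)]
 tilted [(175, np.float64(10.0), 16), (169, np.float64(-4.0), 2), (167, np.float64(-2.0), 2), (166, np.float64(8.0), 14), (159, np.float64(0.0), 4), (157, np.float64(-6.0), 2)]
green tier shift [ 1.621158e+02 -1.000000e-03  0.000000e+00]
 flush [(-8, 94), (-6, 101), (-4, 104), (-2, 99), (0, 124), (2, 145), (4, 152), (6, 155), (8, 156)]
 tilted [(181, np.float64(8.0), 16), (179, np.float64(6.0), 14), (167, np.float64(-4.0), 4), (165, np.float64(2.0), 10), (163, np.float64(-2.0), 6), (161, np.float64(-6.0), 2)]
```

Both nests give the same signature in matching views: flush, yellow at x≈+3 mm, green at x≈+5 mm, and the pocket limits x to ±6 mm. Hand in.

```bash
python3 -c "
from rig import *
print(sign_off())"
```

```text
the job is handed in; nothing more can be done
None
```

I put the green-tagged carrier in the green tier and the yellow-tagged one in the yellow tier, both fin up and released, and handed the job in at about 27 s; sign-off returned no verdict. The final wrist pictures fit both lying flush (yellow about 3 mm upslope of centre, green about 5 mm; limit 10 mm), though that fit could not fully separate tilt from position, and I did not re-check the other items on the ledge.

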